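# Let off a ratchet clamp and slide the carving blank to the end stop

## Robot

A 7-joint arm with a two-finger parallel gripper is mounted at the origin on the work surface. World frame = base frame: x ahead of the robot, y to its left, z up, the work surface at z = 0. Lengths are in mm, angles in rad, forces in N, time in s.
With the tool pointing down it reaches from about 425 to 1025 mm from the base axis. Payload 3.6 kg.
Tool frame: the origin (TCP) lies on the front face of the gripper's body, between the roots of the fingers; the fingertips stand ahead of it and the grasp point (between the pads) lies 54 mm ahead of it (bot.tcp_to_tips is the x of the fingertips in the tool frame, in mm); x points along the fingers, z is the direction in which the jaws open and shut, and the axes are right-handed (so a half turn about x gives the same grasp; the last joint's range is limited). The gripper opens to 85 mm and grips with 20 to 120 N. Pads are 22 mm wide; open, the fingers measure 114 mm over their backs; the gripper's body (76 mm by 85 mm) begins 54 mm behind the grasp point. The pads swing forward as they close: fully open they stand 13 mm farther back than shut.
Start: joints at [-1.387, 0.591, 0.048, 1.609, -0.033, 0.943, -0.034], TCP at [198.121, 697.408, 303.902] pointing down, gripper open.
Joint ranges: [-2.69, 2.69], [-0.47, 2.24], [-1.27, 1.36], [0.19, 2.51], [-1.53, 4.68], [0.08, 2.07], [-3.09, 3.09]. Speed limits (rad/s): [2.57, 2.57, 3.14, 3.14, 3.14, 3.14, 3.14].

## Interface

Orientations are given as a unit quaternion [w, x, y, z].
In Python, from workcell import state, eyes, hand_in, bot gives the robot as it stands.
- The arm moves only by the shell command python3 -m inch 'ROWS' [FORCE]. ROWS is JSON, a list that holds one entry, the list of rows, each a list of 7 numbers: the turn, a rotation vector about the world's x, y, z in rad, then the shift along the world's x, y, z in mm, then the opening, from -1 (shut) to 1 (fully open), so that 0 is half open. A call has 1 to 12 rows; each row is the pose to reach, as a shift and turn from the pose measured when the call began; what a row does not reach only later rows make up. A row lasts 1/12 s, in which the tool goes at most 41.7 mm and 7.16 degrees, less where a joint would pass 70% of its speed; a pose out of reach is approached as far as the arm can. A call with a gripper value outside its range is refused whole. The fingers move at their own pace and stop on an object; FORCE is the grip in N (left out, the last holds). Time passes only in rows, so rows that repeat a pose let the fingers close. It gives the time, the measured TCP pose, the force and the opening at its end, in the units of the state.
- state(): the state, without advancing time (a new reading comes with each control period).
- eyes.get_image(name): name is "scene" or "top" or "wrist"; returns a dict with "image" (480x640x3 uint8, red, green, blue), "fx", "fy", "cx", "cy" (pixels), "dist" ([k1, k2, p1, p2, k3] as OpenCV has them; the pictures are not rectified), "xyz" and "orientation" of the camera in the world. Camera axes: x right, y down, z forward; pixel columns grow to the right and rows downward; lengths in mm; the calibration is good to about 2 mm. A picture is of the moment at which its call begins. There is no depth.
- hand_in(): hands the job in, once; it reports no verdict.
The state is a dict: "t": time; "joint_pos": joint angles; "qd": joint speeds; "joint_torque": joint torques, N m; "ee_pos": TCP position; "tool_rot": TCP orientation; "ft_force": force on the tool from outside, world axes, zero at the start; "ft_torque": the same for the moment, N m; "opening": finger opening in mm.
Only numpy, scipy, OpenCV 4.12 (cv2) and the standard library are available. Lean on these libraries where they do the work, as an engineer would, in place of code of your own. Each camera call takes 0.05 s, during which the arm holds its last target.

## Task

The carved wooden bracket is locked in the ratchet clamp on the clamping board. Push the pawl's thumb plate to lift the pawl off the ratchet wheel and keep it lifted until the clamp arm has swung fully open by itself, then let the pawl drop back onto the wheel. Then slide the bracket, flat on the board and along the fence, out of the clamp until it is up against the end stop, and leave the other tools on the bench where they are.

Things in the scene. Friction and masses are not known exactly. Their poses are not given: they have to be found in the camera images.
- fixture: Plywood clamping board fixed on the bench, 270 (x) x 430 (y) x 18 mm; origin at the centre of its underside, z up. All places below are in its frame, mm. A wooden fence runs along y from -90 to +210, its face towards +x at x = -85.5, top at z = 44.
- stop_face (a point): Centre of the end stop's face towards -y (x = -48, y = 185, z = 33). The stop is a wooden block across the +y end of the fence, x -103 to 7, top at z = 48.
- wheel_axis (a point): Top of the flat steel ratchet wheel on its upright axis (x = 50, y = -110, z = 34). Radius 46 mm over 18 saw teeth, z 22 to 34. The steel clamp arm, 128 mm long with a 60 mm cross piece and rubber pad at its end, is fixed on top of it (top of arm z = 50, of hub z = 60).
- clamp (a joint): Angle of wheel and arm, rad. About 0.03 at the start (clamped: arm along y, pad in the bracket's notch). With the pawl off the teeth a damped spring turns it clockwise seen from above, in about 3 s, to the open stop at 1.05, arm clear of the bracket. One tooth is 0.35: let go early, the pawl catches the next tooth.
- pawl (a joint): Angle of the pawl, rad, on an upright pin at x = -10, y = -154: nose towards +x in the teeth on the wheel's -y side, tail with thumb plate towards -x. 0: nose down between the teeth; grows as the plate is pushed to +y; clear of the teeth above 0.15, stop at 0.32. A spring returns it: 4 to 8 N at the plate.
- thumb_plate (a point): Centre of the -y face of the pawl's upright steel thumb plate, 70 mm above the board's underside (at x = -95, y = -158). Plate 44 mm wide (x), 8 mm thick, z 22 to 92, free all round above z = 34. It swings about the pin 85 mm away: 13 mm of push to +y clears the teeth, 27 mm is the stop.
- blank: Loose wooden bracket, rosette on top, 70 (x) x 150 (y) x 36 mm high, 0.15 to 0.31 kg; origin at the centre of its underside, axes as the board's. Starts on the board (z = 18) along the fence, middle at about x = -50, y = 10. Notch 44 x 15 mm in the middle of its +x side, locked by the arm's pad until the arm is open. Against the end stop its middle is at y = 110.
- mallet: Carver's wooden mallet standing head down, 224 mm tall, 92 mm in diameter; origin at its foot. To be left alone.
- gouge: Gouge lying flat along its x, about 235 mm long, 26 mm high, wooden handle towards -x; origin under the brass collar near the middle. To be left alone.
- brush: Flat brush, 130 mm long, 20 mm high, lying along its x on the board's free corner (about x = 85, y = 140), clear of the arm's swing; origin under the middle of its length. To be left alone.
Not all that is in view belongs to the job. Leave any green or yellow look-alike of the blank alone.

How it is judged (in metres and radians):
On the way, in this order (a step that is already met when the one before it is completed fails the run):
1. the pawl is lifted clear of the ratchet teeth (value of joint pawl above 0.14 rad), for 0.2 s.
2. the clamp arm has swung fully open (value of joint clamp above 0.98 rad), for 0.2 s.
3. the pawl has been let back onto the wheel, the arm still open (value of joint pawl below 0.06 rad and value of joint clamp above 0.98 rad), for 0.1 s.
At the end, for the whole second after the job is handed in: The clamp arm is fully open (joint above 0.98 rad) with the pawl down on the wheel (below 0.06 rad); the bracket lies flat and at rest on the board, within 5 mm of the end stop, within 8 mm of the fence and within 0.1 rad of parallel to it (all of step 3 and y of blank in the frame of fixture between 0.105 and 0.114 m and x of blank in the frame of fixture between -0.056 and -0.042 m and z of blank in the frame of fixture between 0.014 and 0.022 m and angle between the y axis of blank and the y axis of fixture, either way round below 0.1 rad and angle between blank's own z axis and vertical below 0.05 rad and linear speed of blank below 0.01 m/s); the robot touches nothing.
It fails at once if the bracket is lifted off the board or tipped (z of blank in the frame of fixture above 0.033 m or angle between blank's own z axis and vertical above 0.25 rad).
It fails at once if the mallet, gouge or brush is shoved (over 25 mm) or knocked over (distance of any of mallet, gouge, brush from where it was at the start of the episode above 0.025 m or angle between mallet's own z axis and vertical above 0.5 rad).
It also fails if it takes over 54 s, if anything falls off the work surface, if the arm or the gripper's body presses on something with over 40 N, if the wrist force passes 120 N, or if a joint passes its speed limit or range.

## Working session

There is one attempt and no reset: what is moved stays moved. The work goes in short steps, Python scripts to look and compute and a shell command to move; the robot and the scene stay as the last step left them, time stands still between calls to the robot, and variables do not carry over. Pictures are saved under pics/ and viewed, and the job is handed in when it is done.

```bash
ls; mkdir -p pics
python3 - <<'E'
from workcell import state, eyes, bot
import cv2,numpy as np
s=state(); print(s['t'],s['ee_pos'],s['tool_rot'],s['ft_force'],s['opening'],bot.tcp_to_tips)
for n in ("scene","top","wrist"):
    d=eyes.get_image(n); cv2.imwrite(f"pics/{n}0.png",d["image"][:,:,::-1])
    print(n,{k:np.round(v,4).tolist() for k,v in d.items() if k!="image"})
E
```

```text
pics
0.0 [197.91084471 696.78589421 302.76103146] [ 0.5635943  -0.4267648   0.56475719  0.42577294] [ 0.01548181 -0.04900527  0.46862487] 85.38606899958407 72.6
scene {'fx': 532.6117, 'fy': 532.6117, 'cx': 318.5233, 'cy': 242.936, 'dist': [-0.1001, 0.0, 0.0, 0.0, 0.0], 'xyz': [1400.1788, -605.5925, 757.8154], 'orientation': [-0.4311, 0.7824, 0.3897, -0.2239]}
top {'fx': 495.0785, 'fy': 495.0785, 'cx': 317.8728, 'cy': 241.5966, 'dist': [0.0365, 0.0, 0.0, 0.0, 0.0], 'xyz': [409.6953, 8.4166, 1380.979], 'orientation': [-0.0384, 0.7132, -0.6994, 0.0265]}
wrist {'fx': 430.7047, 'fy': 430.7047, 'cx': 332.5918, 'cy': 239.5126, 'dist': [-0.0375, 0.0, 0.0, 0.0, 0.0], 'xyz': [119.6448, 719.3314, 373.1708], 'orientation': [0.1288, 0.7872, 0.5955, 0.096]}
```

View pics/top0.png

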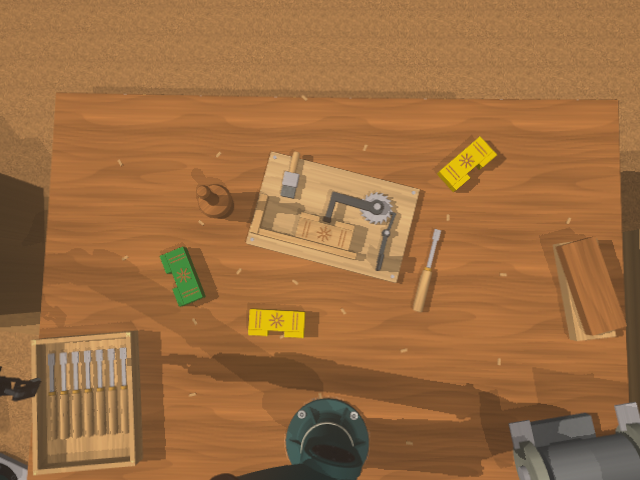

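View pics/scene0.png

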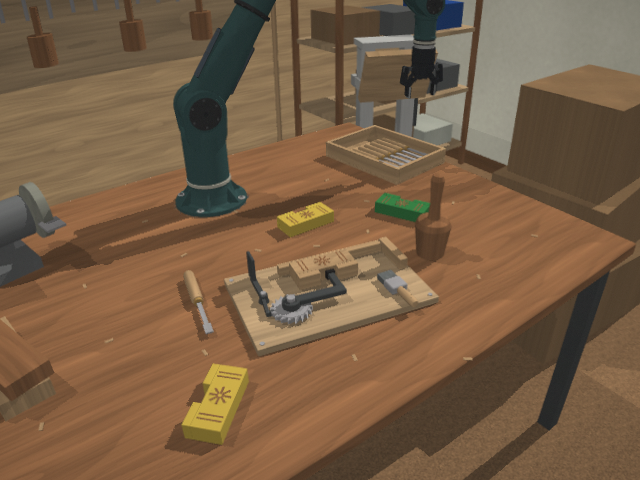

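View pics/wrist0.png

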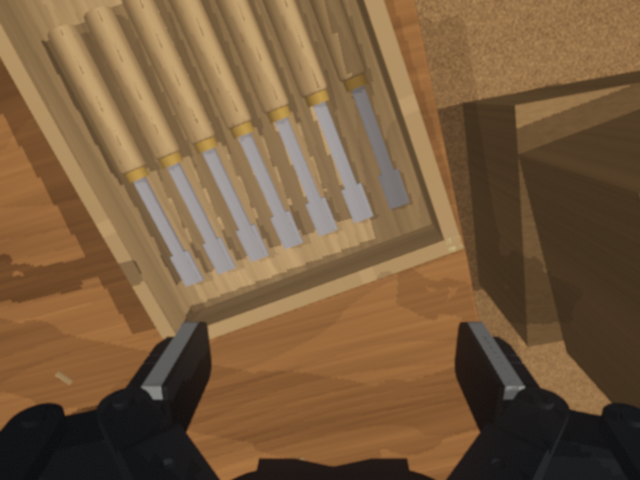

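The top view shows the board with corners at about (272,152), (422,188), (399,282) and (247,242). The possible bracket matches are:
- natural wood in the clamp (325,233)
- yellow (277,323)
- yellow (468,163)
- green (181,276)

I choose the wooden one at (325,233), because it is against the fence and under the clamp arm. I'll check it in a close crop.

Run:
```python
import cv2
a=cv2.imread("pics/top0.png")[140:295,190:450]; cv2.imwrite("pics/c_top.png",cv2.resize(a,None,fx=3,fy=3,interpolation=cv2.INTER_CUBIC))
a=cv2.imread("pics/scene0.png")[165:365,180:450]; cv2.imwrite("pics/c_scene.png",cv2.resize(a,None,fx=2.9,fy=2.9,interpolation=cv2.INTER_CUBIC))
```

```text
(no output)
```

View pics/c_top.png

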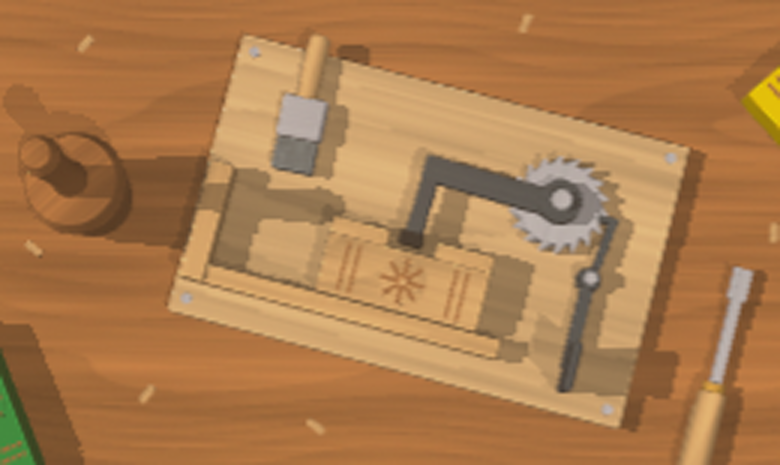

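View pics/c_scene.png

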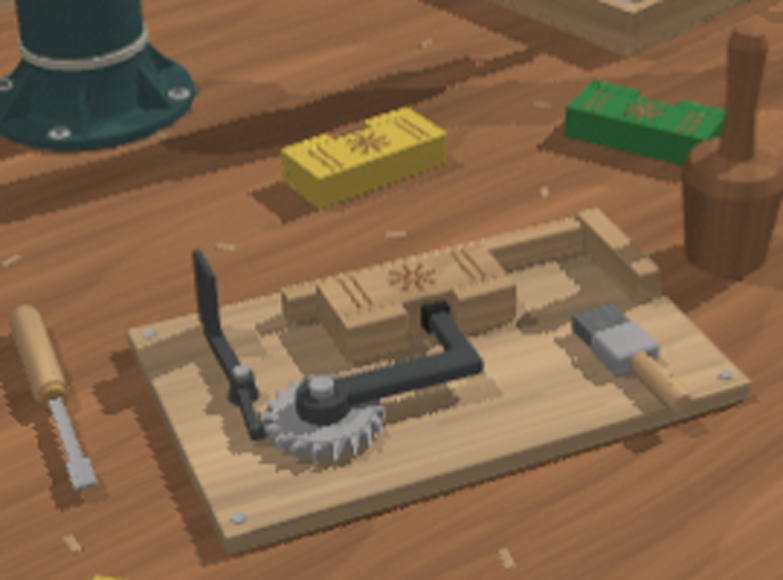

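```bash
cat > h.py <<'E'
import numpy as np,cv2
from scipy.spatial.transform import Rotation as R
from scipy.optimize import least_squares
def proj(d,P):
    q=np.array(d['orientation']);Rw=R.from_quat(np.r_[q[1:],q[0]]).as_matrix()
    K=np.array([[d['fx'],0,d['cx']],[0,d['fy'],d['cy']],[0,0,1]])
    pc=(np.atleast_2d(P)-d['xyz'])@Rw
    return cv2.projectPoints(pc,np.zeros(3),np.zeros(3),K,np.array(d['dist'],float))[0][:,0]
def ray(d,uv,z):
    f=lambda p: proj(d,[p[0],p[1],z])[0]-uv
    return least_squares(f,[600,0]).x
def W(b,P):
    c,s=np.cos(b[2]),np.sin(b[2]);P=np.atleast_2d(np.array(P,float))
    return np.c_[b[0]+c*P[:,0]-s*P[:,1],b[1]+s*P[:,0]+c*P[:,1],P[:,2]]
E
python3 - <<'E'
from h import *
from workcell import eyes
T=eyes.get_image('top');S=eyes.get_image('scene')
o=[([-135,215,18],(168,310)),([135,215,18],(243,36)),([135,-215,18],(690,148)),([-135,-215,18],(620,428)),([50,-110,60],(562,199)),([-103,210,48],(183,276)),([-85.5,-90,44],(500,340))]
s=[([135,-215,18],(226,538)),([135,215,18],(748,381)),([-135,-215,18],(130,330)),([50,-110,60],(320,383))]
def f(b):
    return np.r_[(proj(T,W(b,[a for a,_ in o]))-(np.array([c for _,c in o])/3+[190,140])).ravel(),(proj(S,W(b,[a for a,_ in s]))-(np.array([c for _,c in s])/2.9+[180,165])).ravel()]
r=least_squares(f,[650,0,-.25],loss='soft_l1');b=r.x;print(b);print(f(b).reshape(-1,2).round(1))
np.save('b.npy',b)
print('plate',W(b,[-95,-158,70]),'hub',W(b,[50,-110,60]),'blank',W(b,[-50,10,54]))
# blank by rosette
for d,n,uv in((T,'t',(403/3+190,281/3+140)),(S,'s',(412/2.9+180,277/2.9+165))):
    p=ray(d,np.array(uv),54);c,s_=np.cos(b[2]),np.sin(b[2]);e=p-b[:2];print(n,c*e[0]+s_*e[1],-s_*e[0]+c*e[1])
for n,d in(('top',T),('scene',S)):
    im=d['image'][:,:,::-1].copy()
    for P in [a for a,_ in o]+[[-73,-158,92],[-117,-158,92],[-95,-158,70],[-50,10,54]]:
        u=proj(d,W(b,P))[0];cv2.circle(im,tuple((u*16).astype(int)),16,(0,0,255),-1,shift=4)
    im=im[140:295,190:450] if n=='top' else im[165:365,180:450]
    cv2.imwrite(f'pics/o_{n}.png',cv2.resize(im,None,fx=2.9,fy=2.9))
E
```

```text
[ 6.07150779e+02 -6.25479771e+00 -2.32666538e-01]
[[-0.9  0.3]
 [-0.8 -1. ]
 [-0.5 -1.1]
 [-0.2 -0. ]
 [-0.5 -0.4]
 [-2.8 -0.2]
 [ 0.3 -0.2]
 [-2.   0.2]
 [-0.2 -0.1]
 [-3.1 -0.1]
 [-1.1  0. ]]
plate [[ 478.28001375 -138.09305374   70.        ]] hub [[ 630.4404975 -124.8195017   60.       ]] blank [[560.80375854  15.00440393  54.        ]]
t -57.26285190166954 8.365182298355462
s -58.03448777005687 13.738772493459111
```

```bash
python3 -c "
from workcell import bot;print([ (a,getattr(bot,a)) for a in dir(bot) if a[0]!='_'])"
```

```text
[('PlanningError', <class 'workcell.PlanningError'>), ('tcp_to_tips', 72.6)]
```

View pics/o_top.png

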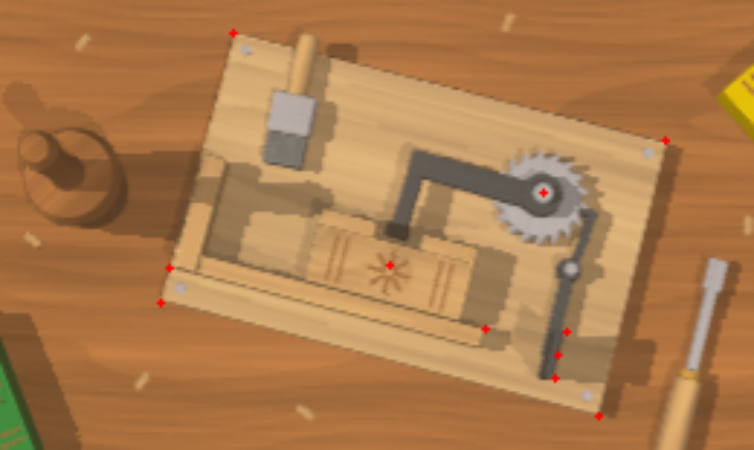

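View pics/o_scene.png

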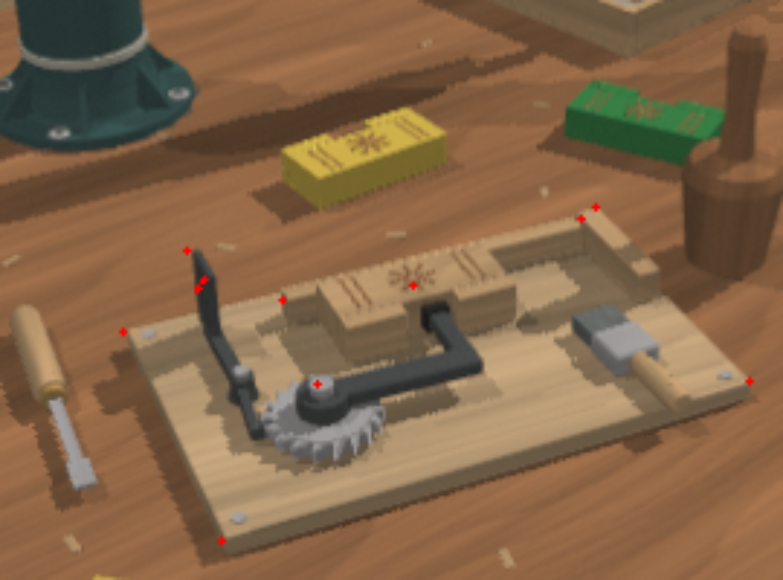

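Run:
```python
from h import *
from workcell import eyes,state
T=eyes.get_image('top');S=eyes.get_image('scene')
o=[([-135,215,18],(168,310)),([135,215,18],(243,36)),([135,-215,18],(690,148)),([-135,-215,18],(620,428)),([50,-110,60],(562,199)),([-85.5,-90,44],(500,340))]
s=[([135,-215,18],(226,538)),([135,215,18],(748,381)),([-135,-215,18],(130,330)),([50,-110,60],(320,383))]
def f(b):
    return np.r_[(proj(T,W(b,[a for a,_ in o]))-(np.array([c for _,c in o])/3+[190,140])).ravel(),(proj(S,W(b,[a for a,_ in s]))-(np.array([c for _,c in s])/2.9+[180,165])).ravel()/2]
r=least_squares(f,[650,0,-.25]);b=r.x;print(b);print(f(b).reshape(-1,2).round(1));np.save('b.npy',b)
st=state();q=st['tool_rot'];M=R.from_quat(np.r_[q[1:],q[0]]).as_matrix();print(M.round(3))
bx=np.array([np.cos(b[2]),np.sin(b[2])]);z=M[:2,2]
a=np.arctan2(bx[1],bx[0])-np.arctan2(z[1],z[0]);print('turns',a,a+np.pi,a-np.pi, st['joint_pos'])
print('pre plate',W(b,[-95,-185,0]),st['ee_pos'])
```

```text
[ 6.06745223e+02 -6.55349854e+00 -2.34660082e-01]
[[-0.9  0.3]
 [-0.5 -0.9]
 [-0.3 -0.8]
 [-0.3  0.3]
 [-0.3 -0.2]
 [ 0.4 -0. ]
 [-1.2  0. ]
 [-0.2 -0. ]
 [-1.6 -0.1]
 [-0.7 -0. ]]
[[-0.    -0.962  0.273]
 [-0.001  0.273  0.962]
 [-1.    -0.    -0.001]]
turns -1.528705483799587 1.612887169790206 -4.670298137389381 [-1.38751145  0.59145454  0.04839106  1.60878112 -0.03330443  0.94272727
 -0.0336963 ]
pre plate [[ 471.33405329 -164.39460586    0.        ]] [198.07651619 697.26753804 303.61295065]
```

```bash
python3 -m inch '[[[0,0,-0.06,18,-31,14,-1],[0,0,-0.12,36,-62,28,-1],[0,0,-0.18,56,-94,40,-1],[0,0,-0.24,76,-126,52,-1],[0,0,-0.30,96,-158,64,-1],[0,0,-0.36,116,-190,76,-1],[0,0,-0.42,136,-222,80,-1],[0,0,-0.49,158,-256,80,-1],[0,0,-0.56,180,-290,80,-1],[0,0,-0.63,202,-324,80,-1],[0,0,-0.70,224,-358,80,-1],[0,0,-0.76,246,-392,80,-1]]]'
```

```text
t: 1.35
ee_pos: [444.7, 303.5, 384.0]
tool_rot: [0.682, -0.185, 0.682, 0.186]
ft_force: [1.9, 0.3, -0.1]
opening: 0.1
```

```bash
python3 -m inch '[[[0,0,-0.06,8,-38,0,-1],[0,0,-0.12,14,-77,0,-1],[0,0,-0.19,18,-116,0,-1],[0,0,-0.26,20,-155,0,-1],[0,0,-0.33,22,-194,-8,-1],[0,0,-0.40,24,-232,-22,-1],[0,0,-0.47,25,-270,-36,-1],[0,0,-0.54,26,-308,-50,-1],[0,0,-0.60,26,-346,-64,-1],[0,0,-0.66,26,-384,-78,-1],[0,0,-0.72,26,-422,-92,-1],[0,0,-0.76,26,-458,-106,-1]]]'
python3 - <<'E'
from h import *
from workcell import eyes,state
d=eyes.get_image('wrist');im=d['image'][:,:,::-1].copy();cv2.imwrite('pics/w1.png',im)
b=np.load('b.npy')
for P in [[-73,-158,92],[-117,-158,92],[-95,-158,70],[-135,-215,18],[-85.5,-90,44],[-15,-65,54],[-85,-65,54]]:
    u=proj(d,W(b,P))[0];print(P,u.round(1));cv2.circle(im,tuple((np.clip(u,-99,999)*16).astype(int)),32,(0,0,255),-1,shift=4)
cv2.imwrite('pics/w1o.png',im)
st=state();q=st['tool_rot'];M=R.from_quat(np.r_[q[1:],q[0]]).as_matrix();z=M[:2,2]
print(b[2]-np.arctan2(z[1],z[0]),st['ee_pos'],st['qd'])
E
```

```text
t: 2.35
ee_pos: [470.6, -156.5, 277.7]
tool_rot: [0.703, 0.082, 0.702, -0.082]
ft_force: [0.4, -0.0, 0.2]
opening: 0.2
[-73, -158, 92] [372.3 203.3]
[-117, -158, 92] [300.1 203.1]
[-95, -158, 70] [335.9 195.3]
[-135, -215, 18] [285.7 249.8]
[-85.5, -90, 44] [350.4  87.2]
[-15, -65, 54] [463.   46.4]
[-85, -65, 54] [352.4  45.2]
0.008525382409538595 [ 469.03857087 -164.75286877  276.55840996] [-0.07965021 -0.04882643  0.00999761  0.00880583  0.06592594  0.06703751
 -0.14049925]
```

View pics/w1o.png

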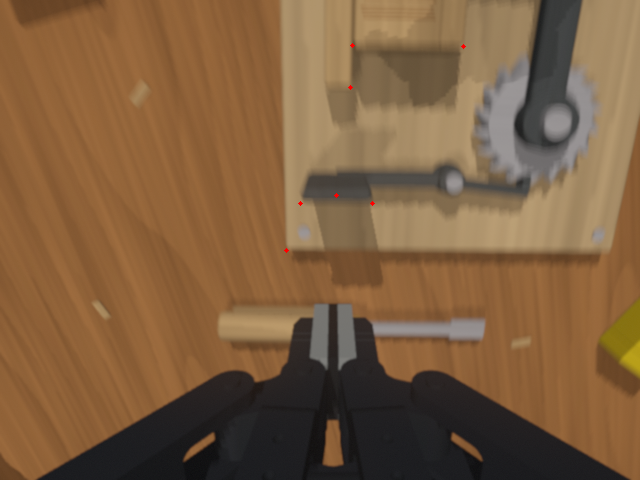

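The wrist view shows the plate's -y top edge at about (303..372, 199), within 3 mm of the fit. The pawl pin is at (453,181), and the gouge lies outside the board at row 328. Next I descend in front of the plate.

```bash
python3 -m inch '[[[0,0,0.008,3,4,-30,-1],[0,0,0.008,3,4,-62,-1],[0,0,0.008,3,4,-95,-1],[0,0,0.008,3,4,-125,-1],[0,0,0.008,3,4,-145,-1],[0,0,0.008,3,4,-152,-1],[0,0,0.008,3,4,-152,-1],[0,0,0.008,3,4,-152,-1]]]'
python3 - <<'E'
from h import *
from workcell import eyes,state
for n in('wrist','scene'):
    d=eyes.get_image(n);im=d['image'][:,:,::-1]
    if n=='scene': im=cv2.resize(im[200:350,190:390],None,fx=4,fy=4,interpolation=cv2.INTER_CUBIC)
    cv2.imwrite(f'pics/{n}2.png',im)
st=state();b=np.load('b.npy');e=np.array(st['ee_pos'])[:2]-b[:2];c,s=np.cos(b[2]),np.sin(b[2])
print(st['t'],st['ee_pos'],'board',c*e[0]+s*e[1],-s*e[0]+c*e[1],st['ft_force'])
E
```

```text
t: 3.07
ee_pos: [472.5, -160.9, 125.1]
tool_rot: [0.703, 0.08, 0.702, -0.085]
ft_force: [0.0, 0.4, 0.2]
opening: 0.2
3.1667 [ 472.94869011 -161.00006726  125.87218442] board -94.21888713140498 -181.3230709755035 [ 0.13307218 -0.00821087 -0.99988388]
```

View pics/wrist2.png

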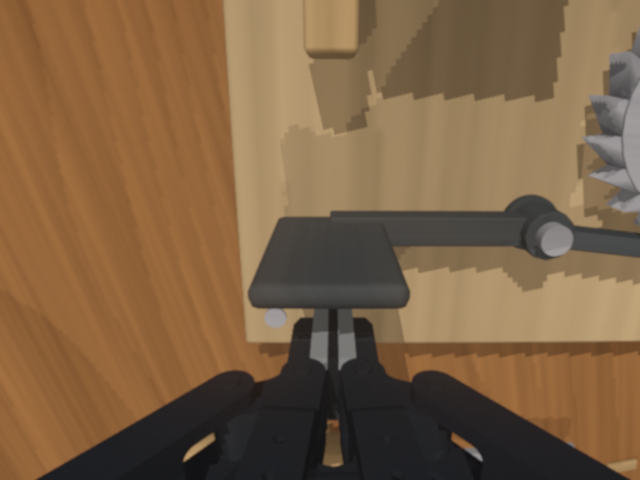

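View pics/scene2.png

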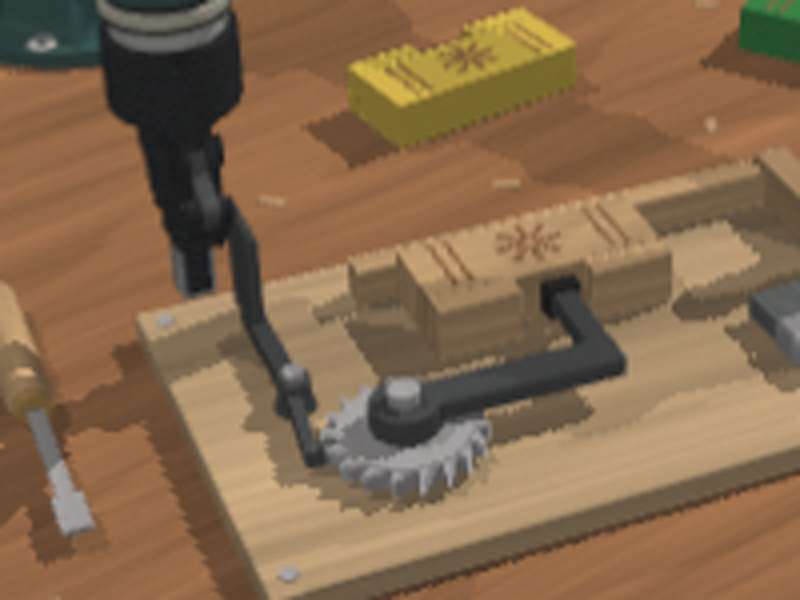

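The fingers are centred in front of the plate at columns 250–408, with a gap of about 15 mm. Next I push along board +y, which is (0.2325, 0.9726) in world x, y.

```bash
python3 -m inch '[[[0,0,0,1,4,0,-1],[0,0,0,2,8,0,-1],[0,0,0,3,12,0,-1],[0,0,0,4,16,0,-1],[0,0,0,5,20,0,-1],[0,0,0,6,24,0,-1],[0,0,0,7,28,0,-1],[0,0,0,7.5,31,0,-1],[0,0,0,8,34,0,-1],[0,0,0,8,34,0,-1],[0,0,0,8,34,0,-1]]]'
python3 - <<'E'
from h import *
from workcell import eyes,state
d=eyes.get_image('wrist');cv2.imwrite(f'pics/wrist3.png',d['image'][:,:,::-1])
st=state();b=np.load('b.npy');e=np.array(st['ee_pos'])[:2]-b[:2];c,s=np.cos(b[2]),np.sin(b[2])
print(st['t'],st['ee_pos'],'board',c*e[0]+s*e[1],-s*e[0]+c*e[1],st['ft_force'])
E
```

```text
t: 4.08
ee_pos: [481.7, -129.8, 126.6]
tool_rot: [0.705, 0.079, 0.699, -0.088]
ft_force: [-1.0, -6.8, 1.4]
opening: 0.1
4.1333 [ 481.63031717 -129.92172806  126.54906183] board -93.0012928197846 -149.07789644857783 [-0.47853245 -6.42473098  1.63502162]
```

View pics/wrist3.png

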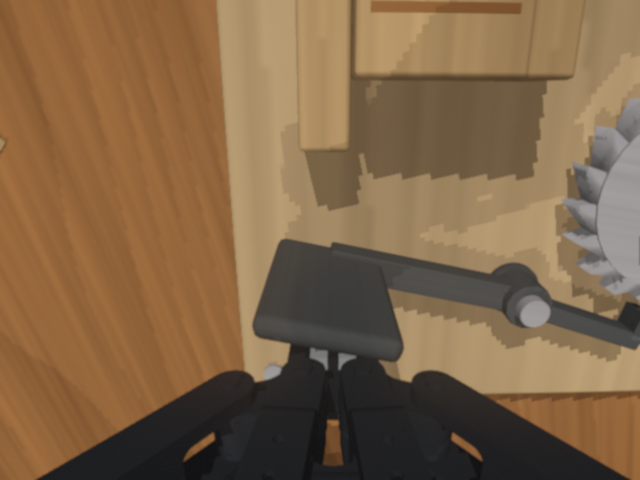

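The plate is tilted by about 0.17 rad and the force is 6.5 N. I push 4 mm more and hold.

```bash
python3 -m inch '[[[0,0,0,1,3,0,-1],[0,0,0,1.5,6,0,-1],[0,0,0,1.5,6,0,-1],[0,0,0,1.5,6,0,-1],[0,0,0,1.5,6,0,-1],[0,0,0,1.5,6,0,-1],[0,0,0,1.5,6,0,-1],[0,0,0,1.5,6,0,-1],[0,0,0,1.5,6,0,-1],[0,0,0,1.5,6,0,-1],[0,0,0,1.5,6,0,-1],[0,0,0,1.5,6,0,-1]]]'
python3 - <<'E'
from h import *
from workcell import eyes,state
d=eyes.get_image('wrist');a=cv2.resize(d['image'][:,:,::-1],(400,300))
d=eyes.get_image('top');c_=cv2.resize(d['image'][140:290,230:430,::-1],(400,300))
cv2.imwrite('pics/m4.png',np.hstack([a,c_]))
st=state();b=np.load('b.npy');e=np.array(st['ee_pos'])[:2]-b[:2];c,s=np.cos(b[2]),np.sin(b[2])
print(st['t'],'board',c*e[0]+s*e[1],-s*e[0]+c*e[1],st['ft_force'])
E
```

```text
t: 5.13
ee_pos: [482.8, -126.8, 126.7]
tool_rot: [0.706, 0.079, 0.698, -0.091]
ft_force: [-1.6, -6.8, -1.5]
opening: 0.2
5.2333 board -92.52703313232026 -145.79075522128554 [-0.7300179  -6.64715967 -1.95670431]
```

View pics/m4.png

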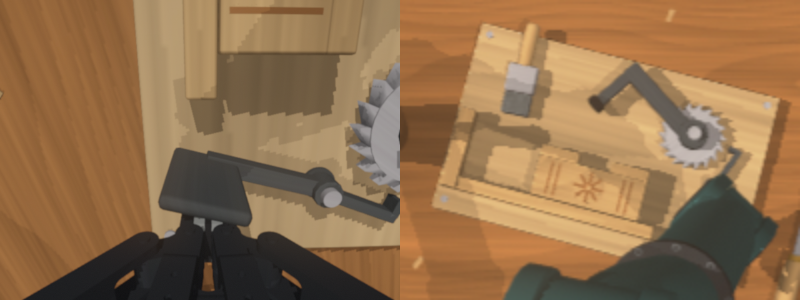

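The arm is swinging, with the pad now at about (597,103) in the right half. I keep holding.

```bash
for i in 1 ; do python3 -m inch '[[[0,0,0,0,0,0,-1],[0,0,0,0,0,0,-1],[0,0,0,0,0,0,-1],[0,0,0,0,0,0,-1],[0,0,0,0,0,0,-1],[0,0,0,0,0,0,-1],[0,0,0,0,0,0,-1],[0,0,0,0,0,0,-1],[0,0,0,0,0,0,-1],[0,0,0,0,0,0,-1],[0,0,0,0,0,0,-1],[0,0,0,0,0,0,-1]]]'; done
python3 -m inch '[[[0,0,0,0,0,0,-1],[0,0,0,0,0,0,-1],[0,0,0,0,0,0,-1],[0,0,0,0,0,0,-1],[0,0,0,0,0,0,-1],[0,0,0,0,0,0,-1],[0,0,0,0,0,0,-1],[0,0,0,0,0,0,-1],[0,0,0,0,0,0,-1],[0,0,0,0,0,0,-1],[0,0,0,0,0,0,-1],[0,0,0,0,0,0,-1]]]'
python3 -m inch '[[[0,0,0,0,0,0,-1],[0,0,0,0,0,0,-1],[0,0,0,0,0,0,-1],[0,0,0,0,0,0,-1],[0,0,0,0,0,0,-1],[0,0,0,0,0,0,-1],[0,0,0,0,0,0,-1],[0,0,0,0,0,0,-1],[0,0,0,0,0,0,-1],[0,0,0,0,0,0,-1],[0,0,0,0,0,0,-1],[0,0,0,0,0,0,-1]]]'
cat > look.py <<'E'
import sys
from h import *
from workcell import eyes,state
d=eyes.get_image('wrist');a=cv2.resize(d['image'][:,:,::-1],(400,300))
d=eyes.get_image('top');c_=cv2.resize(d['image'][140:290,230:430,::-1],(400,300))
d=eyes.get_image('scene');e_=cv2.resize(d['image'][160:355,180:440,::-1],(400,300))
cv2.imwrite(f'pics/{sys.argv[1]}.png',np.vstack([np.hstack([a,c_]),np.hstack([e_,e_*0])]))
st=state();b=np.load('b.npy');e=np.array(st['ee_pos'])[:2]-b[:2];c,s=np.cos(b[2]),np.sin(b[2])
q=st['tool_rot'];M=R.from_quat(np.r_[q[1:],q[0]]).as_matrix();z=M[:2,2]
print(st['t'],st['ee_pos'],'board',c*e[0]+s*e[1],-s*e[0]+c*e[1],st['ft_force'],'yaw need',b[2]-np.arctan2(z[1],z[0]),'down',M[:,0].round(3),st['opening'])
E
python3 look.py m5
```

```text
t: 6.23
ee_pos: [481.8, -129.2, 126.8]
tool_rot: [0.706, 0.078, 0.698, -0.094]
ft_force: [-1.2, -6.5, -1.7]
opening: 0.1
t: 7.23
ee_pos: [480.8, -131.3, 126.8]
tool_rot: [0.705, 0.078, 0.698, -0.096]
ft_force: [-1.5, -5.6, -1.6]
opening: 0.2
t: 8.23
ee_pos: [480.0, -133.3, 126.9]
tool_rot: [0.705, 0.077, 0.698, -0.098]
ft_force: [-1.3, -5.7, -1.8]
opening: -0.1
8.3833 [ 480.03261716 -133.3404216   126.86841254] board -93.76031672695542 -152.7743803936383 [-1.56702077 -5.5590177  -1.25279232] yaw need 0.013712507825212467 down [ 0.007 -0.03  -1.   ] 0.03890607379697852
```

View pics/m5.png

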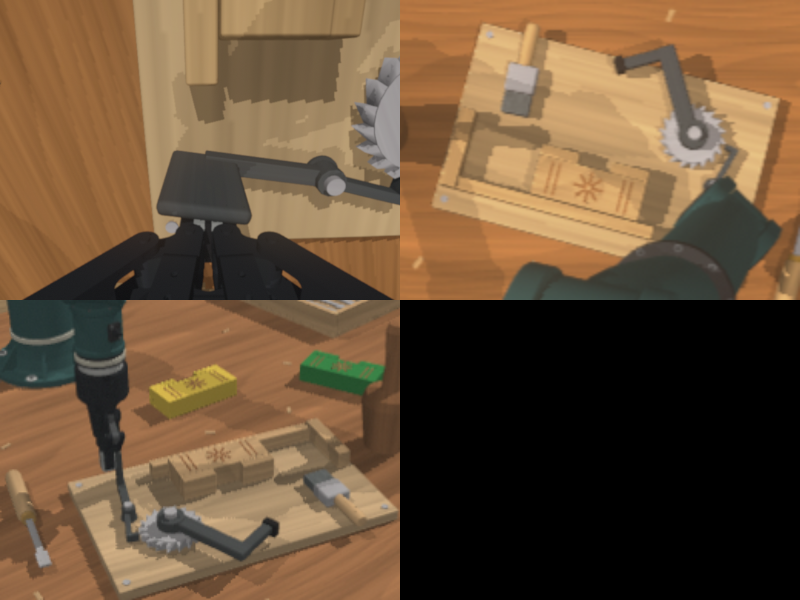

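The arm points along (-22,-83) px against board y at (-290,-73). That is 61°, or about 1.06 rad, so it is fully open. The tool crept back 7 mm while holding, so I push again briefly before releasing to make sure.

```bash
python3 -m inch '[[[0,0,0,1,4,0,-1],[0,0,0,1.7,7,0,-1],[0,0,0,2,8,0,-1],[0,0,0,2,8,0,-1],[0,0,0,2,8,0,-1],[0,0,0,2,8,0,-1],[0,0,0,2,8,0,-1],[0,0,0,2,8,0,-1]]]'; python3 look.py m6
```

```text
t: 9.05
ee_pos: [481.9, -128.0, 127.0]
tool_rot: [0.706, 0.077, 0.697, -0.101]
ft_force: [-1.5, -6.8, -2.7]
opening: 0.2
9.2 [ 481.84088636 -127.9718445   126.96373082] board -93.24986671012549 -147.1324925590683 [-1.00311116 -7.09507884 -2.42766322] yaw need 0.01644628926792771 down [ 0.009 -0.035 -0.999] 0.18058251949301016
```

View pics/m6.png

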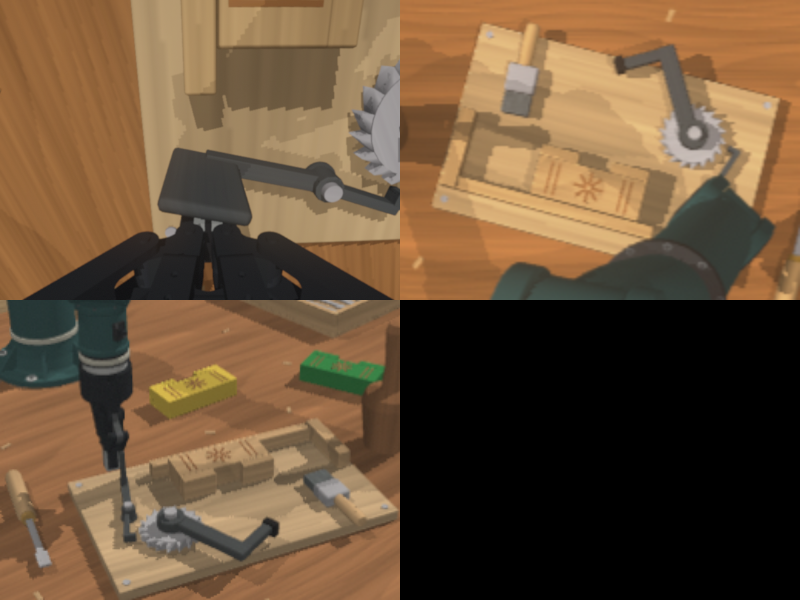

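The arm has not moved since the last picture, so it is at its stop. I retract to let the pawl drop, straighten the tool tilt and go up.

```bash
python3 -m inch '[[[0,0,0,-1,-5,0,-1],[0,0,0,-2.5,-11,0,-1],[0,0,0,-5,-20,0,-1],[0,0,0,-7,-30,0,-1],[0,0,0,-9,-38,0,-1],[0.02,0.005,0.01,-10.5,-44,2,-1],[0.035,0.009,0.016,-10.5,-44,25,-1],[0.035,0.009,0.016,-10.5,-44,55,-1],[0.035,0.009,0.016,-10.5,-44,80,-1],[0.035,0.009,0.016,-10.5,-44,80,-1]]]'; python3 look.py m7
```

```text
t: 10.03
ee_pos: [473.6, -173.4, 210.8]
tool_rot: [0.705, 0.083, 0.699, -0.083]
ft_force: [0.6, 0.2, 0.5]
opening: -0.0
10.1833 [ 471.48244629 -171.63564264  206.931304  ] board -93.17204312192193 -192.00808160754013 [ 0.35222449 -0.13100132  0.30058783] yaw need 3.950391149670773e-05 down [ 0.001  0.    -1.   ] -0.21744316404770664
```

View pics/m7.png

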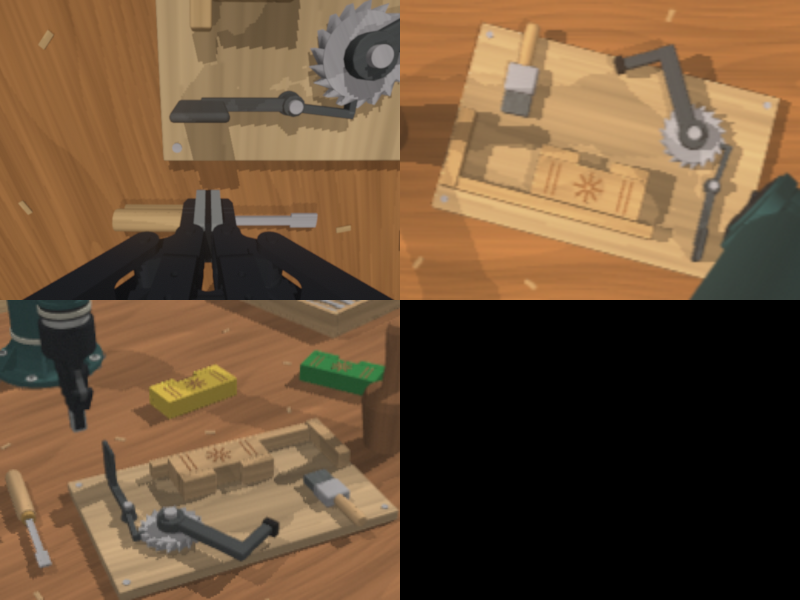

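The pawl is down again, with its nose back in the teeth, and the arm is open. The wooden bracket's end face is at board y ≈ -65. I move behind it with the fingers half open across x.

```bash
python3 -m inch '[[[0,0,0,16,23,0,-0.5],[0,0,0,33,46,0,-0.5],[0,0,0,50,69,0,-0.5],[0,0,0,66,91,0,-0.5],[0,0,0,66,91,-20,-0.5],[0,0,0,66,91,-45,-0.5],[0,0,0,66,91,-70,-0.5],[0,0,0,66,91,-80,-0.5],[0,0,0,66,91,-80,-0.5],[0,0,0,66,91,-80,-0.5]]]'; python3 look.py m8; python3 -c "
import cv2;from workcell import eyes
cv2.imwrite('pics/w8.png',eyes.get_image('wrist')['image'][:,:,::-1])"
```

```text
t: 11.02
ee_pos: [536.8, -80.9, 126.2]
tool_rot: [0.702, 0.083, 0.703, -0.083]
ft_force: [1.0, -0.2, 0.4]
opening: 21.0
11.1667 [538.03688428 -81.06278052 127.90015472] board -49.50094710124415 -88.44277881885998 [0.7479885  0.12306212 0.99170318] yaw need 0.0005304403682379333 down [ 0.002  0.    -1.   ] 21.44296866014619
```

View pics/w8.png

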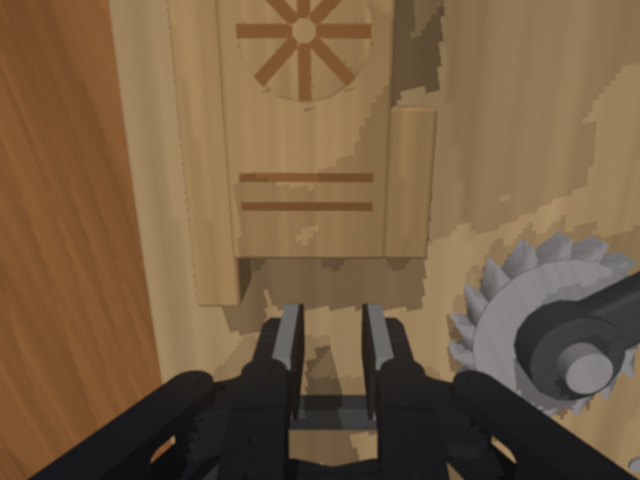

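View pics/m8.png

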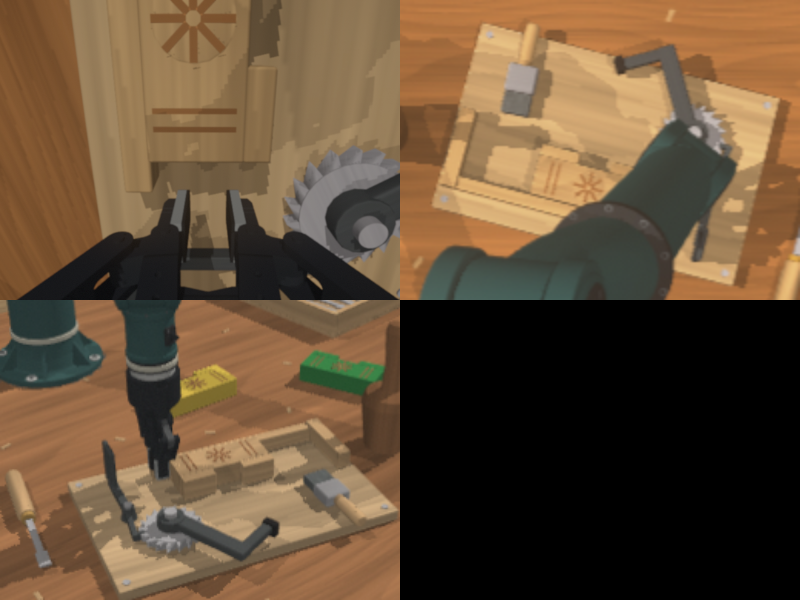

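The fingers at columns 275–405 lie within the bracket's end face at 232–428. I lower the tool and push about 100 mm, stopping short of the end stop.

```bash
python3 -m inch '[[[0,0,0,0,0,-12,-0.5],[0,0,0,0,0,-24,-0.5],[0,0,0,0,0,-25,-0.5],[0,0,0,1,4,-25,-0.5],[0,0,0,2,8,-25,-0.5],[0,0,0,3,12,-25,-0.5],[0,0,0,4,16,-25,-0.5],[0,0,0,5,21,-25,-0.5],[0,0,0,6.5,27,-25,-0.5],[0,0,0,8,33,-25,-0.5],[0,0,0,9.5,40,-25,-0.5],[0,0,0,9.5,40,-25,-0.5]]]'; python3 look.py m9
```

```text
t: 12.22
ee_pos: [548.2, -38.8, 103.0]
tool_rot: [0.703, 0.083, 0.701, -0.081]
ft_force: [0.1, 0.4, -0.2]
opening: 21.5
12.3667 [547.63767561 -40.37022349 103.03316905] board -49.624804477139904 -46.63316208426833 [-0.11289049 -0.47946743 -0.09748079] yaw need -0.0004602667343285849 down [ 0.003  0.001 -1.   ] 21.424031757571925
```

View pics/m9.png

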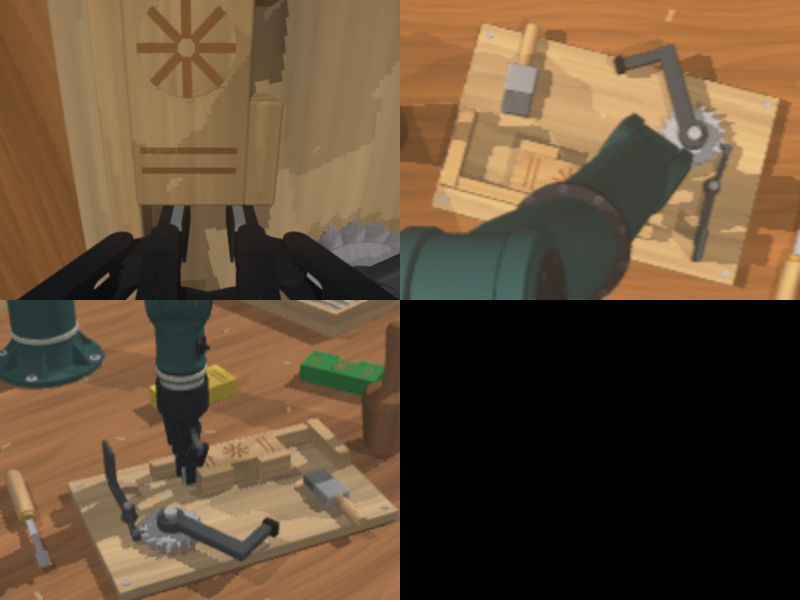

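The bracket is sliding straight, with its left edge along the fence. I push 60 mm more.

```bash
python3 -m inch '[[[0,0,0,1,5,0,-0.5],[0,0,0,2.5,11,0,-0.5],[0,0,0,4,17,0,-0.5],[0,0,0,5.5,23,0,-0.5],[0,0,0,7,30,0,-0.5],[0,0,0,9,37,0,-0.5],[0,0,0,10.5,44,0,-0.5],[0,0,0,12,50,0,-0.5],[0,0,0,13,54,0,-0.5],[0,0,0,14,57,0,-0.5],[0,0,0,14,58,0,-0.5],[0,0,0,14,58,0,-0.5]]]'; python3 look.py m10
```

```text
t: 13.37
ee_pos: [561.7, 18.3, 103.0]
tool_rot: [0.703, 0.083, 0.701, -0.082]
ft_force: [0.4, -1.4, 0.3]
opening: 21.4
13.5167 [561.32259913  18.32487504 102.80806441] board -49.96227579300174 13.635219642073615 [-1.27389542  0.81448656  0.25660821] yaw need -0.0009060889259358551 down [ 0.001  0.002 -1.   ] 21.100848830357727
```

View pics/m10.png

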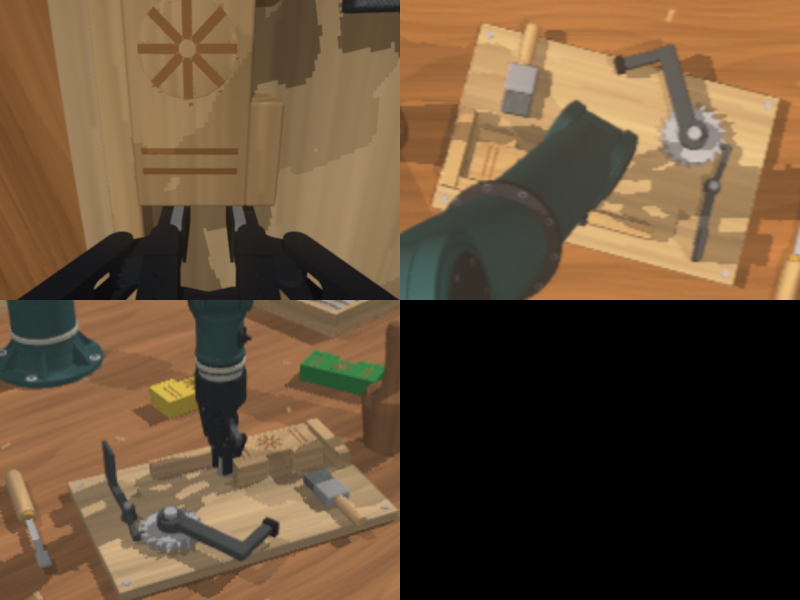

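The bracket is about 10 mm short of the stop. I push slowly until the force shows contact.

```bash
python3 -m inch '[[[0,0,0,0.5,2,0,-0.5],[0,0,0,1,4,0,-0.5],[0,0,0,1.3,5.5,0,-0.5],[0,0,0,1.6,7,0,-0.5],[0,0,0,2,8,0,-0.5],[0,0,0,2,9,0,-0.5],[0,0,0,2,9,0,-0.5]]]'; python3 look.py m11
```

```text
t: 14.1
ee_pos: [563.4, 27.7, 102.8]
tool_rot: [0.703, 0.083, 0.702, -0.082]
ft_force: [0.4, -1.7, 0.8]
opening: 20.9
14.25 [563.43594258  27.6541571  102.81153599] board -50.076025563680034 23.200196653118006 [ 1.65078035 -1.32314768  1.10238158] yaw need -0.0011926476121720264 down [ 0.002  0.002 -1.   ] 21.634049871827358
```

```bash
python3 -m inch '[[[0,0,0,0.3,1,0,-0.5],[0,0,0,0.5,2,0,-0.5],[0,0,0,0.7,3,0,-0.5],[0,0,0,0.9,4,0,-0.5],[0,0,0,0.9,4,0,-0.5],[0,0,0,0.9,4,0,-0.5]]]'; python3 look.py m12
```

```text
t: 14.75
ee_pos: [564.1, 31.0, 102.8]
tool_rot: [0.703, 0.083, 0.702, -0.082]
ft_force: [-0.6, -2.7, 1.2]
opening: 21.7
14.9 [564.15409589  31.00142538 102.80545157] board -50.1558357416046 26.62270734552633 [-0.30573677 -4.33996911  0.88275517] yaw need -0.0005409070273070249 down [ 0.001  0.001 -1.   ] 21.392483783175305
```

View pics/m12.png

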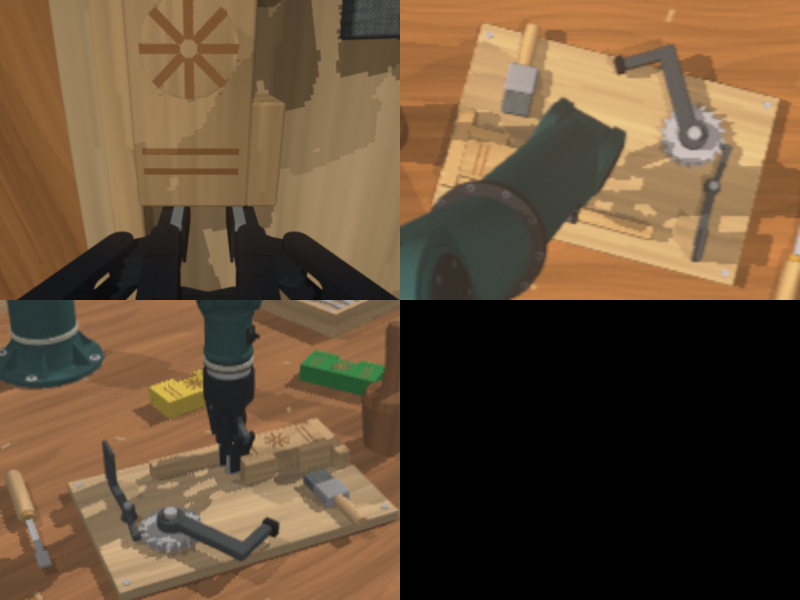

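Contact is likely starting, with the force rising to 4 N. I press a few mm more to confirm.

```bash
python3 -m inch '[[[0,0,0,0.3,1,0,-0.5],[0,0,0,0.5,2,0,-0.5],[0,0,0,0.7,3,0,-0.5],[0,0,0,0.9,4,0,-0.5],[0,0,0,0.9,4,0,-0.5],[0,0,0,0.9,4,0,-0.5]]]'; python3 look.py m13
```

```text
t: 15.4
ee_pos: [564.1, 31.5, 102.9]
tool_rot: [0.703, 0.083, 0.702, -0.084]
ft_force: [-2.4, -9.0, 2.1]
opening: 21.1
15.55 [564.05777867  31.4307511  102.85540739] board -50.34933679593123 27.017871777182997 [-2.03096674 -9.91375031  1.82189314] yaw need 0.0021933893669690563 down [ 0.001 -0.003 -1.   ] 21.211050150295833
```

The force is 10 N with no further motion, so the bracket is against the stop. I back off, rise and move away to inspect.

```bash
python3 -m inch '[[[0,0,0,-1,-4,0,-0.5],[0,0,0,-3,-12,0,-0.5],[0,0,0,-6,-24,0,-0.5],[0,0,0,-8,-34,10,-0.5],[0,0,0,-8,-34,40,-0.5],[0,0,0,-8,-34,75,-0.5],[0,0,0,-8,-34,110,-0.5],[0,0,0,-8,-34,145,-0.5],[0,0,0,-8,-50,175,-0.5],[0,0,0,-8,-85,200,-0.5],[0,0,0,-8,-120,210,-0.5],[0,0,0,-8,-155,210,-0.5]]]'; python3 -m inch '[[[0,0,0,0,-30,0,-0.5],[0,0,0,0,-60,0,-0.5],[0,0,0,0,-95,0,-0.5],[0,0,0,0,-130,0,-0.5],[0,0,0,0,-165,0,-0.5],[0,0,0,0,-200,0,-0.5],[0,0,0,0,-200,0,-0.5],[0,0,0,0,-200,0,-0.5]]]'; python3 look.py m14
python3 - <<'E'
from h import *
from workcell import eyes
b=np.load('b.npy')
ims=[]
for n,(y0,y1,x0,x1) in (('top',(140,290,230,430)),('scene',(160,355,180,440))):
    d=eyes.get_image(n);im=d['image'][:,:,::-1].copy()
    im=cv2.resize(im[y0:y1,x0:x1],None,fx=3.9 if n=='top' else 3,fy=3.9 if n=='top' else 3,interpolation=cv2.INTER_CUBIC)
    f=3.9 if n=='top' else 3
    for P in [[-50,110,54],[-85,185,54],[-15,35,54]]:
        u=(proj(d,W(b,P))[0]-[x0,y0])*f;cv2.circle(im,tuple(u.astype(int)),2,(0,0,255),-1)
    cv2.imwrite(f'pics/f_{n}.png',im)
E
```

```text
t: 16.55
ee_pos: [557.2, -125.6, 317.0]
tool_rot: [0.705, 0.082, 0.699, -0.084]
ft_force: [0.1, -0.3, 0.2]
opening: 21.3
t: 17.22
ee_pos: [555.3, -329.2, 317.9]
tool_rot: [0.705, 0.084, 0.699, -0.086]
ft_force: [1.0, 0.8, 0.1]
opening: 21.1
17.3667 [ 557.22911777 -324.09142374  316.93005053] board 25.672465532477567 -320.34840894257 [-0.67626613  0.33357949  0.05820542] yaw need -0.0007595843741292629 down [ 0.008 -0.001 -1.   ] 21.37496604766626
```

View pics/f_top.png

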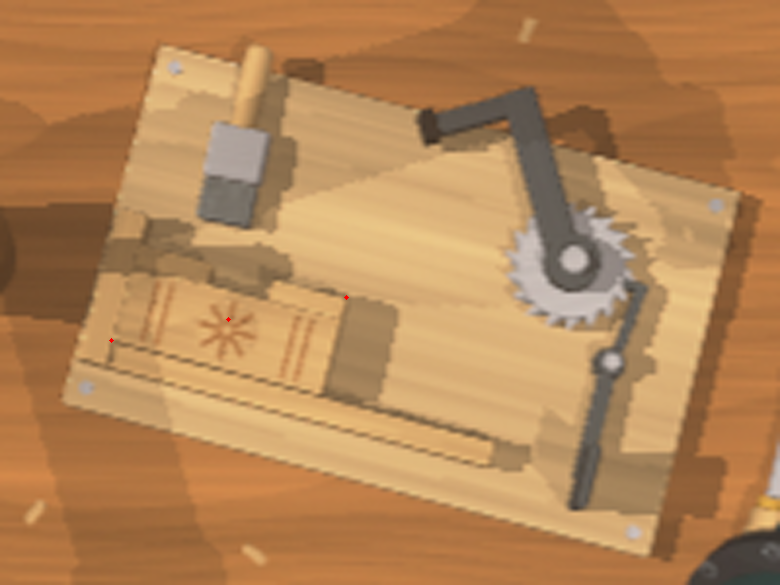

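View pics/f_scene.png

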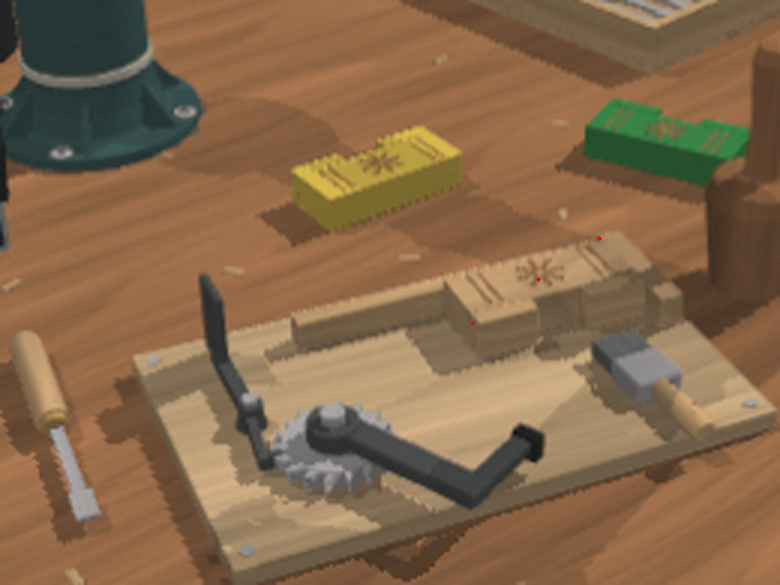

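The checks look good. The rosette's y matches the against-the-stop prediction: (228,330) seen against (228,319) predicted in the top crop. The remaining offset is across x and was there from the start. The bracket is parallel to the fence with no gap, the arm is at about 1.04 rad, the pawl nose is on the wheel, and the tools have not moved.

```bash
python3 -c "
from workcell import hand_in,state
print(hand_in(),state()['t'])"
```

```text
the job is handed in; nothing more can be done
the job is handed in; nothing more can be done
```

The job is done and handed in at about 17.5 s on the robot's clock, well under the 54 s limit. I haven't seen a verdict.

I pushed the thumb plate and kept the pawl lifted until the clamp arm had swung fully open, then let the pawl drop back onto the wheel. After that I pushed the bracket flat along the fence into the end stop and backed the arm away.

**Last checks:**
- **Clamp:** in the pictures the arm sits at about 1.04–1.06 rad and the pawl nose is back in the teeth. I had no direct reading of either joint.
- **Bracket:** it stopped moving when the push force reached about 10 N. In the final pictures it lies parallel to the fence with no visible gap at the stop.
- **Other tools:** the mallet, gouge and brush look unmoved.

**What disagreed:**
- **Rosette offset:** the rosette appears about 7 mm towards the fence from the bracket's nominal middle. It showed the same offset at the start, so I take it to be off-centre carving, but I could not confirm the bracket's x position more closely than that.
- **Pawl hold:** the tool crept back about 7 mm while holding the pawl, so I pushed again before releasing.

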